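# Put the dry bento lids away in order

## Task

The three bento lids in the steel drying rack are dry and stand in the order in which their boxes get packed, so move them over to the empty pine rack and keep that order: the lid nearest you goes into the notch nearest you, the middle one into the middle notch, the farthest into the farthest. Move them one at a time and stand each on its long edge, fully down in its notch and about midway across the two rails. Leave the rice bowl, the measuring cup and the chopstick rest where they are.

Things in the scene. Friction and masses are not known exactly. Their poses are not given: they have to be found in the camera images.
- lid_a: The largest of three white plastic bento lids: a flat rounded rectangle 160 mm long (clips included), 96 mm high as it stands, 10 mm thick, about 85 g. Stands on a long edge in a steel rack slot, loose, 44 mm clear of the next lid; may lean a little. Origin: middle of the lower edge; x through its thickness, y along its length, z up. Pinch it across its thickness near the top.
- lid_b: The middle-sized of three white plastic bento lids: a flat rounded rectangle 130 mm long (clips included), 90 mm high as it stands, 10 mm thick, about 65 g. Stands on a long edge in a steel rack slot, loose, 44 mm clear of the next lid; may lean a little. Origin: middle of the lower edge; x through its thickness, y along its length, z up. Pinch it across its thickness near the top.
- lid_c: The smallest of three white plastic bento lids: a flat rounded rectangle 100 mm long (clips included), 84 mm high as it stands, 10 mm thick, about 48 g. Stands on a long edge in a steel rack slot, loose, 44 mm clear of the next lid; may lean a little. Origin: middle of the lower edge; x through its thickness, y along its length, z up. Pinch it across its thickness near the top.
- steel_rack: Fixed stainless drying rack, 200 x 120 mm, two slotted walls 54 mm high, 28 mm each side of its centre line. Origin: on that line, under its end nearest the robot; x along the row, away from the robot (within 0.3 rad), y along the lids. Slots at x = 46, 100, 154 mm, 15 mm wide, 23 at the mouth; the lids' lower edges are 20 mm up. Which lid is in which slot varies.
- pine_rack: Fixed, empty pine rack left or right of the steel one, 200 x 116 mm, two notched rails 56 mm high, 28 mm each side of its centre line. Origin: on that line, under its end nearest the robot; x along the row, away from the robot (within 0.3 rad), y along the notches. V notches at x = 46, 100, 154 mm: mouth 33 mm wide, flat bottom 17 wide, 20 mm up; a lid in one may lean 0.25 rad.
- rice_bowl: An empty white ceramic rice bowl, loose, 116 mm across and 58 mm high, standing between the racks. Origin: centre of its underside. To be left alone.
- measuring_cup: A steel measuring cup, loose, 68 mm across and 48 mm high, with a flat handle along its +x that ends 112 mm from its centre at 46 mm height; it stands between the racks. Origin: centre of its underside. To be left alone.
- chopstick_rest: A dark wooden chopstick rest, loose, 62 x 20 x 14 mm, lying between the racks. Origin: centre of its underside, x along its length. To be left alone.
Not all that is in view belongs to the job. Leave any green look-alike of the steel_rack alone.

How it is judged (in metres and radians):
On the way, in this order (a step that is already met when the one before it is completed fails the run):
1. The first lid moved stands down in the pine rack in the place, counted from the robot, that it had in the steel rack; the other two still stand in theirs (height (world z) of lid_a between 0.012 and 0.032 m and angle between each of lid_a, lid_b, lid_c's own z axis and vertical below 0.45 rad and height (world z) of lid_b between 0.012 and 0.032 m and height (world z) of lid_c between 0.012 and 0.032 m and (horizontal distance between any of lid_a, lid_b, lid_c and steel_rack below 0.073 m or horizontal distance between any of lid_a, lid_b, lid_c and pine_rack below 0.073 m) and (horizontal distance between lid_a and steel_rack between 0.073 and 0.127 m or horizontal distance between lid_b and steel_rack between 0.073 and 0.127 m or horizontal distance between lid_c and steel_rack between 0.073 and 0.127 m or horizontal distance between lid_a and pine_rack between 0.073 and 0.127 m or horizontal distance between lid_b and pine_rack between 0.073 and 0.127 m or horizontal distance between lid_c and pine_rack between 0.073 and 0.127 m) and (horizontal distance between lid_a and steel_rack between 0.127 and 0.19 m or horizontal distance between lid_b and steel_rack between 0.127 and 0.19 m or horizontal distance between lid_c and steel_rack between 0.127 and 0.19 m or horizontal distance between lid_a and pine_rack between 0.127 and 0.19 m or horizontal distance between lid_b and pine_rack between 0.127 and 0.19 m or horizontal distance between lid_c and pine_rack between 0.127 and 0.19 m) and horizontal distance between any of lid_a, lid_b, lid_c and pine_rack below 0.19 m), for 0.2 s.
2. The second lid moved also stands down in the pine rack in the place, counted from the robot, that it had in the steel rack; the last still stands in its own (height (world z) of lid_a between 0.012 and 0.032 m and angle between each of lid_a, lid_b, lid_c's own z axis and vertical below 0.45 rad and height (world z) of lid_b between 0.012 and 0.032 m and height (world z) of lid_c between 0.012 and 0.032 m and (horizontal distance between any of lid_a, lid_b, lid_c and steel_rack below 0.073 m or horizontal distance between any of lid_a, lid_b, lid_c and pine_rack below 0.073 m) and (horizontal distance between lid_a and steel_rack between 0.073 and 0.127 m or horizontal distance between lid_b and steel_rack between 0.073 and 0.127 m or horizontal distance between lid_c and steel_rack between 0.073 and 0.127 m or horizontal distance between lid_a and pine_rack between 0.073 and 0.127 m or horizontal distance between lid_b and pine_rack between 0.073 and 0.127 m or horizontal distance between lid_c and pine_rack between 0.073 and 0.127 m) and (horizontal distance between lid_a and steel_rack between 0.127 and 0.19 m or horizontal distance between lid_b and steel_rack between 0.127 and 0.19 m or horizontal distance between lid_c and steel_rack between 0.127 and 0.19 m or horizontal distance between lid_a and pine_rack between 0.127 and 0.19 m or horizontal distance between lid_b and pine_rack between 0.127 and 0.19 m or horizontal distance between lid_c and pine_rack between 0.127 and 0.19 m) and (horizontal distance between each of lid_b, lid_c and pine_rack below 0.19 m or horizontal distance between each of lid_a, lid_c and pine_rack below 0.19 m or horizontal distance between each of lid_a, lid_b and pine_rack below 0.19 m)), for 0.2 s.
At the end, for the whole second after the job is handed in: All three lids stand at rest in the pine rack in the order of the steel rack, one per notch: lower edge within 16 mm of the notch along the row and 25 mm of mid-rack across it, under 12 mm above the notch bottom, lean under 0.45 rad, skew under 0.5 rad. The stages check the order (y of lid_a in the frame of pine_rack between -0.025 and 0.025 m and z of lid_a in the frame of pine_rack between 0.012 and 0.032 m and angle between each of lid_a, lid_b, lid_c's own z axis and vertical below 0.45 rad and angle between the x axis of each of lid_a, lid_b, lid_c and the x axis of pine_rack, either way round below 0.5 rad and y of lid_b in the frame of pine_rack between -0.025 and 0.025 m and z of lid_b in the frame of pine_rack between 0.012 and 0.032 m and y of lid_c in the frame of pine_rack between -0.025 and 0.025 m and z of lid_c in the frame of pine_rack between 0.012 and 0.032 m and (x of lid_a in the frame of pine_rack between 0.03 and 0.062 m or x of lid_b in the frame of pine_rack between 0.03 and 0.062 m or x of lid_c in the frame of pine_rack between 0.03 and 0.062 m) and (x of lid_a in the frame of pine_rack between 0.084 and 0.116 m or x of lid_b in the frame of pine_rack between 0.084 and 0.116 m or x of lid_c in the frame of pine_rack between 0.084 and 0.116 m) and (x of lid_a in the frame of pine_rack between 0.138 and 0.17 m or x of lid_b in the frame of pine_rack between 0.138 and 0.17 m or x of lid_c in the frame of pine_rack between 0.138 and 0.17 m) and linear speed of each of lid_a, lid_b, lid_c below 0.02 m/s and angular speed of each of lid_a, lid_b, lid_c below 0.5 rad/s); the robot touches nothing.
It fails at once if the rice bowl is shoved more than 25 mm from its place or knocked over (distance of rice_bowl from where it was at the start of the episode above 0.025 m or angle between rice_bowl's own z axis and vertical above 0.5 rad).
It fails at once if the measuring cup is shoved more than 25 mm from its place or knocked over (distance of measuring_cup from where it was at the start of the episode above 0.025 m or angle between measuring_cup's own z axis and vertical above 0.5 rad).
It fails at once if the chopstick rest is shoved more than 25 mm from its place or knocked over (distance of chopstick_rest from where it was at the start of the episode above 0.025 m or angle between chopstick_rest's own z axis and vertical above 0.5 rad).
It also fails if it takes over 80 s, if anything falls off the work surface, if the arm or the gripper's body presses on something with over 40 N, if the wrist force passes 120 N, or if a joint passes its speed limit or range.

## Robot

A 6-joint arm with a two-finger parallel gripper is mounted at the origin on the work surface. World frame = base frame: x ahead of the robot, y to its left, z up, the work surface at z = 0. Lengths are in mm, angles in rad, forces in N, time in s.
With the tool pointing down it reaches from about 350 to 775 mm from the base axis. Payload 7.3 kg.
Tool frame: the origin (TCP) lies at the very end of the fingers, on their centre line; the grasp point (between the pads) lies 19 mm behind it; z points along the fingers, y is the line along which they close (so a half turn about z gives the same grasp; the last joint's range is limited). The gripper opens to 92 mm and grips with 3 to 60 N. Pads are 19 mm wide; open, the fingers measure 130 mm over their backs; the gripper's body (75 mm by 190 mm) begins 47 mm behind the grasp point.
Start: joints at [0.967, 0.342, 1.524, -0, 1.275, -0.146], TCP at [232.028, 470.968, 194.241] pointing down, gripper open.
Joint ranges: [-2.53, 2.53], [-0.77, 2.02], [0.04, 2.7], [-1, 4.14], [0.28, 2.66], [-3.11, 3.11]. Speed limits (rad/s): [2.57, 2.57, 3.14, 3.14, 3.14, 3.14].

## Interface

Orientations are given as [roll, pitch, yaw] about the fixed x, y, z axes, in that order (R = Rz(yaw) Ry(pitch) Rx(roll)).
In Python, from plant import * gives the robot as it stands.
- The arm moves only by the tool arm_command, never from a script. Its arguments are lists of equal length, an entry for each row: "gripper": the finger opening in mm, from 0 to 91.8; "dp": the shift along the tool's x, y, z in units of 25 mm (1.0 is 25 mm), a list of three; "twist": the turn about the tool's z in units of 5 degrees (1.0 is 5 degrees). A call has exactly 5 rows; each row shifts and turns the commanded pose from where the row before left it, along the tool's axes as they then stand; what a row does not reach is not made up. A row lasts 1/8 s, in which the tool goes at most 62.5 mm and 10.7 degrees, less where a joint would pass 70% of its speed; a pose out of reach is approached as far as the arm can. A call is refused whole if a number of a shift passes 1 or a number of a turn 1, either way. A call with a gripper value outside its range is refused whole. The fingers move at their own pace and stop on an object; the grip force is fixed at half the most. Time passes only in rows, so rows that do not move let the fingers close, or fill a call up. It gives the time, the measured TCP pose, the force, the opening and the grip force at its end, in the units of the state.
- get_obs(): the state, without advancing time (a new reading comes with each control period).
- capture(name): name is "scene" or "top" or "wrist"; returns the picture (420x560x3 uint8, red, green, blue); there is no depth.
- get_calibration(name): a dict with "mtx" (3x3 intrinsics, pixels), "position" and "attitude" of the camera in the world; the wrist camera has in their place "mount" (4x4, takes a point from camera to tool coordinates, whose origin is the TCP and whose axes are the flange's). Camera axes: x right, y down, z forward; pixel columns grow to the right and rows downward; lengths in mm; the calibration is good to about 2 mm. The wrist camera is an equidistant fisheye: a pixel r from the principal point sees the ray r / f radians off the axis. A picture is of the moment at which its call begins: read the wrist's pose just before it. get_calibration takes no time and is no camera call.
- close_job(): hands the job in; it is judged then, once.
The state is a dict: "time": time; "joint_positions": joint angles; "dq": joint speeds; "tau": joint torques, N m; "tool_pos": TCP position; "tcp_rot": TCP orientation; "contact_force": force on the tool from outside, world axes, zero at the start; "moment": the same for the moment, N m; "grip_width": finger opening in mm; "finger_force": force on a finger pad.
Only numpy, scipy, OpenCV 4.12 (cv2) and the standard library are available. Lean on these libraries where they do the work, as an engineer would, in place of code of your own. Each camera call takes 0.05 s, during which the arm holds its last target. There are 200 camera calls.

## Working session

There is one attempt and no reset: what is moved stays moved. The work goes in short steps, Python scripts to look and compute and a tool call to move; the robot and the scene stay as the last step left them, time stands still between calls to the robot, and variables do not carry over. Pictures are saved under pics/ and viewed, at most 14 in all, crops included, and the job is handed in when it is done.

Besides the shell and the picture viewer there is one more tool, called after ">>>" as name(argument=value, ...) on one line, values as JSON. arm_command: Moves the arm, as the interface text tells. Its arguments: {"type":"object","properties":{"gripper":{"type":"array"},"dp":{"type":"array"},"twist":{"type":"array"}},"required":["gripper","dp","twist"]}

```bash
ls; mkdir -p pics
python3 - <<'E'
from plant import *
import cv2
o=get_obs(); print(o)
for n in ["top","scene"]:
    im=capture(n); cv2.imwrite(f"pics/{n}0.png",im[:,:,::-1]); print(n,get_calibration(n))
print(get_calibration("wrist"))
E
```

```text
pics
{'time': 0.0, 'joint_positions': array([ 9.66981473e-01,  3.42742005e-01,  1.52500047e+00,  1.16671998e-06,
        1.27539920e+00, -1.45995967e-01]), 'dq': array([-8.60357822e-04, -1.60514243e-04,  1.79385913e-03, -1.66355061e-06,
        1.50771489e-04,  1.19834045e-03]), 'tau': array([ 5.81865224e-04, -4.31242454e+01, -2.44225878e+01,  7.20171444e-02,
        5.59405424e-02, -1.61922967e-04]), 'tool_pos': array([231.76586046, 470.57160531, 193.54077131]), 'tcp_rot': array([-3.14006027e+00, -2.26451935e-04,  2.68377325e+00]), 'contact_force': array([-0.9721007 ,  0.39405453,  0.12931658]), 'moment': array([-0.00406873,  0.06476498,  0.0031025 ]), 'finger_force': 0.0, 'grip_width': 92.1110910319471}
top {'mtx': array([[379.89676386,   0.        , 279.6388862 ],
       [  0.        , 379.89676386, 209.34361099],
       [  0.        ,   0.        ,   1.        ]]), 'position': array([335.76394941,  -7.60915893, 806.10689209]), 'attitude': array([-3.06499916,  0.00754571, -1.54640103])}
scene {'mtx': array([[543.86745884,   0.        , 283.64583844],
       [  0.        , 543.86745884, 210.06888671],
       [  0.        ,   0.        ,   1.        ]]), 'position': array([1184.00657084,  344.29607562,  925.11028929]), 'attitude': array([-2.37104685, -0.01652241,  2.02031547])}
{'mtx': array([[325.1922621 ,   0.        , 282.69374401],
       [  0.        , 325.1922621 , 207.81659556],
       [  0.        ,   0.        ,   1.        ]]), 'mount': array([[ 2.22567611e-04, -9.60347891e-01, -2.78804372e-01,
         7.56949117e+01],
       [ 9.99999944e-01,  2.83769585e-04, -1.79157607e-04,
        -1.15566243e+00],
       [ 2.51169831e-04, -2.78804317e-01,  9.60347900e-01,
        -1.90566198e+02],
       [ 0.00000000e+00,  0.00000000e+00,  0.00000000e+00,
         1.00000000e+00]])}
```

View pics/top0.png

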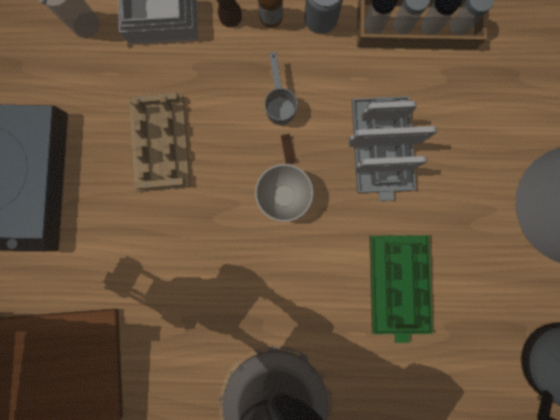

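View pics/scene0.png

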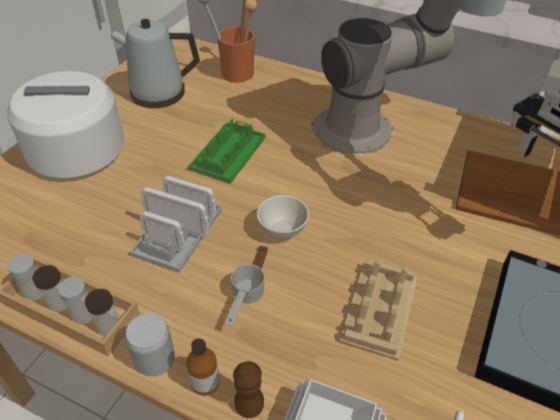

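The top view shows the pine rack at about (160,142), with three lids in the grey steel rack at about (385,145). The bowl is at (285,193), the cup at (281,105) and the rest at (288,149). There are two candidates for the steel rack: the grey one at (385,145), which holds the lids, and the green empty look-alike at (402,285). The grey one fits the description. I'll confirm it with an enlarged crop.

Run:
```python
import cv2,numpy as np
im=cv2.imread("pics/top0.png")
a=cv2.resize(im[85:205,340:445],None,fx=4.8,fy=4.8,interpolation=cv2.INTER_CUBIC)
b=cv2.resize(im[85:205,125:195],None,fx=4.8,fy=4.8,interpolation=cv2.INTER_CUBIC)
a=cv2.convertScaleAbs(np.hstack([a[:,:450],b[:,:340]]),alpha=1.5)
for i in range(0,576,48): cv2.putText(a,str(85+i//48*10),(0,i+4),0,.35,(0,255,255),1)
for i in range(0,450,48): cv2.putText(a,str(340+i//48*10),(i,570),0,.35,(0,255,255),1)
for i in range(0,340,48): cv2.putText(a,str(125+i//48*10),(450+i,570),0,.35,(0,255,255),1)
cv2.imwrite("pics/crop.png",a)
```

```text
(no output)
```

View pics/crop.png

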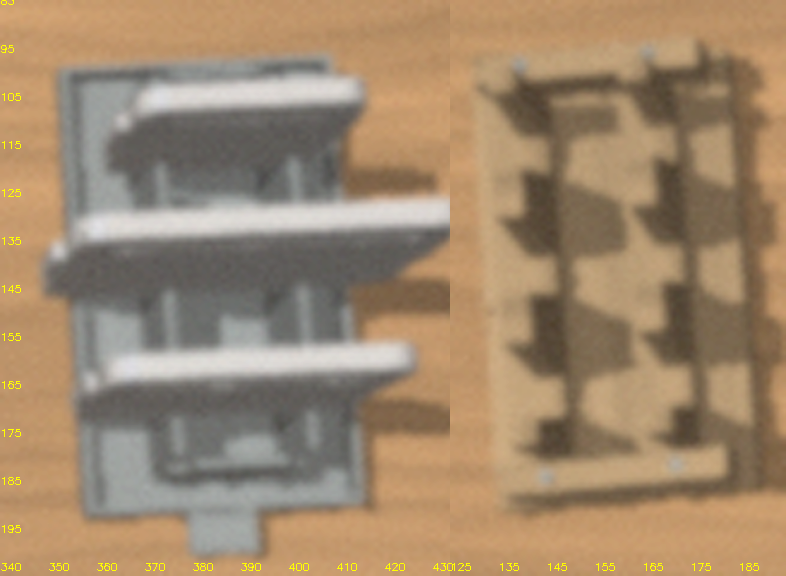

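The crop shows the grey rack holding white lids. From near to far they are medium (lid_b, top edge about (394,161)), large (lid_a, about (394,131)) and small (lid_c, about (392,105)). The pine rack spans about (130–185, 95–188).

```bash
cat > h.py <<'E'
import numpy as np, cv2
from scipy.spatial.transform import Rotation as Ro
from plant import *
def cam(n,o=None):
    c=get_calibration(n)
    if n!="wrist": return c["mtx"],np.array(c["position"]),Ro.from_euler("xyz",c["attitude"]).as_matrix()
    R=Ro.from_euler("xyz",o["tcp_rot"]).as_matrix(); M=np.array(c["mount"])
    return c["mtx"],R@M[:3,3]+o["tool_pos"],R@M[:3,:3]
def pix2w(n,uv,z,o=None):
    K,p,R=cam(n,o); uv=np.atleast_2d(uv).astype(float)
    d=(uv-K[:2,2])/K[0,0]
    if n=="wrist":
        r=np.linalg.norm(d,axis=1); s=np.sin(r)/np.maximum(r,1e-9)
        ray=np.c_[d*s[:,None],np.cos(r)]
    else: ray=np.c_[d,np.ones(len(d))]
    w=ray@R.T; return (p+w*((z-p[2])/w[:,2])[:,None]).round(1)
def w2pix(n,X,o=None):
    K,p,R=cam(n,o); c=(np.atleast_2d(X)-p)@R
    if n=="wrist":
        h=np.linalg.norm(c[:,:2],axis=1); t=np.arctan2(h,c[:,2]); d=c[:,:2]/h[:,None]*t[:,None]
    else: d=c[:,:2]/c[:,2:]
    return d*K[0,0]+K[:2,2]
def go(x,y,z,yaw=None):
    "total units (tool axes at present yaw) and twist to a target"
    o=get_obs(); R=Ro.from_euler("xyz",o["tcp_rot"]).as_matrix(); p=o["tool_pos"]
    cy=o["tcp_rot"][2]; tw=0 if yaw is None else -np.degrees((yaw-cy+np.pi)%(2*np.pi)-np.pi)/5
    print("t %.2f"%o["time"],"at",p.round(1),"rot",o["tcp_rot"].round(3),"dp",(R.T@(np.array([x,y,z])-p)/25).round(2),"twist",round(tw,2),
          "dp in final yaw",None if yaw is None else (Ro.from_euler("xyz",[np.pi,0,yaw]).as_matrix().T@(np.array([x,y,z])-p)/25).round(2))
E
python3 - <<'E'
from h import *
print("lids",pix2w("top",[[362,162],[426,159.4]],110),pix2w("top",[[356.7,132.9],[435,129]],116),pix2w("top",[[369.2,105.8],[415.4,104.2]],104),sep="\n")
print("steel base",pix2w("top",[[358.3,192.7],[416.7,190.2],[352.5,99.6],[408.75,97.1]],2))
print("pine ends z56",pix2w("top",[[134.8,187],[182.3,184.6],[130.2,97.5],[176.5,92.9]],56))
print("pine base z2",pix2w("top",[[135.4,191.7],[190.6,186.7],[130,98]],2))
E
```

```text
lids
[[ 480.6 -151.4  110. ]
 [ 488.2 -269.6  110. ]]
[[ 533.6 -140.   116. ]
 [ 544.1 -284.2  116. ]]
[[ 589.7 -165.4  104. ]
 [ 594.7 -252.5  104. ]]
steel base [[ 436.8 -166.4    2. ]
 [ 445.  -290.3    2. ]
 [ 639.6 -152.1    2. ]
 [ 647.8 -273.7    2. ]]
pine ends z56 [[431.  289.4  56. ]
 [438.  194.7  56. ]
 [613.8 308.6  56. ]
 [625.5 214.8  56. ]]
pine base z2 [[427.8 309.    2. ]
 [441.3 191.3   2. ]
 [632.7 331.8   2. ]]
```

>>> arm_command(gripper=[36,36,36,36,36], dp=[[-0.97,-0.2,0],[-1,-0.1,0],[-1,0,0],[-1,0.1,0],[-1,0.15,0]], twist=[1,1,1,1,1])

```text
time: 0.72
tool_pos: [332.7, 395.2, 193.9]
tcp_rot: [-3.141, -0.0, 2.245]
contact_force: [-0.2, -0.7, -0.4]
grip_width: 46.7
finger_force: 0.0
```

>>> arm_command(gripper=[36,36,36,36,36], dp=[[-1,0.25,0],[-1,0.35,0],[-0.9,0.4,0],[-0.9,0.5,0],[-0.8,0.6,0]], twist=[1,1,1,1,1])

```text
time: 1.35
tool_pos: [435.1, 319.1, 193.9]
tcp_rot: [-3.141, 0.0, 1.808]
contact_force: [0.5, 1.1, 0.1]
grip_width: 35.8
finger_force: 0.0
```

```bash
python3 -c "
from h import *
go(525,225,200,1.671)"
```

```text
t 1.35 at [435.1 319.1 193.9] rot [-3.141  0.     1.808] dp [-4.5   2.61 -0.25] twist 1.57 dp in final yaw [-4.1   3.2  -0.25]
```

>>> arm_command(gripper=[36,36,36,36,36], dp=[[-0.9,0.6,0],[-0.9,0.7,0],[-0.9,0.7,0],[-0.9,0.7,0],[-0.6,0.4,-0.2]], twist=[0.8,0.8,0,0,0])

```text
time: 1.98
tool_pos: [526.8, 226.0, 198.6]
tcp_rot: [-3.14, 0.0, 1.671]
contact_force: [0.6, -0.3, 0.1]
grip_width: 36.0
finger_force: 0.0
```

Run:
```python
from h import *
o=get_obs(); im=capture("wrist")
cv2.imwrite("pics/w1.png",im[:,:,::-1]); np.save("w1.npy",[*o["tool_pos"],*o["tcp_rot"]]); print(o["tool_pos"],o["tcp_rot"])
```

```text
[526.78295935 226.02041394 198.5624822 ] [-3.13982176e+00  2.87139226e-04  1.67070228e+00]
```

View pics/w1.png

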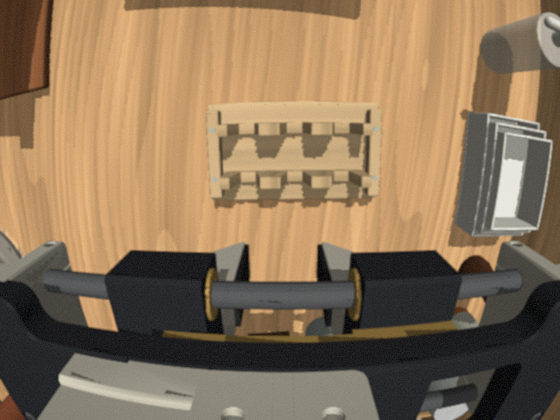

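The pine rack lies under the wrist view: near end at u≈213, far end at u≈375, rails at v≈129 and v≈183. I'll overlay the model on an enlarged crop to refine the pose.

```bash
cat >> h.py <<'E'
def rack_pts(org,th,pts):
    c,s=np.cos(th),np.sin(th); P=np.atleast_2d(pts).astype(float)
    return np.c_[org[0]+c*P[:,0]-s*P[:,1],org[1]+s*P[:,0]+c*P[:,1],P[:,2]]
PIN=[[x,y,56] for x in(62.5,83.5,116.5,137.5) for y in(-28,28)]+[[x,y,z] for x in(0,200) for y in(-58,58) for z in (0,)]
E
python3 - <<'E'
from h import *
v=np.load("w1.npy"); o=dict(tool_pos=v[:3],tcp_rot=v[3:])
im=cv2.imread("pics/w1.png")[90:215,195:395]
im=cv2.convertScaleAbs(cv2.resize(im,None,fx=4,fy=4,interpolation=cv2.INTER_CUBIC),alpha=1.3)
for org,th,col in [((434.5,248),.107,(0,0,255))]:
    for p in (w2pix("wrist",rack_pts(org,th,PIN),o)-[195,90])*4: cv2.circle(im,tuple(int(a) for a in p),3,col,-1)
cv2.imwrite("pics/w1c.png",im)
E
```

```text
(no output)
```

View pics/w1c.png

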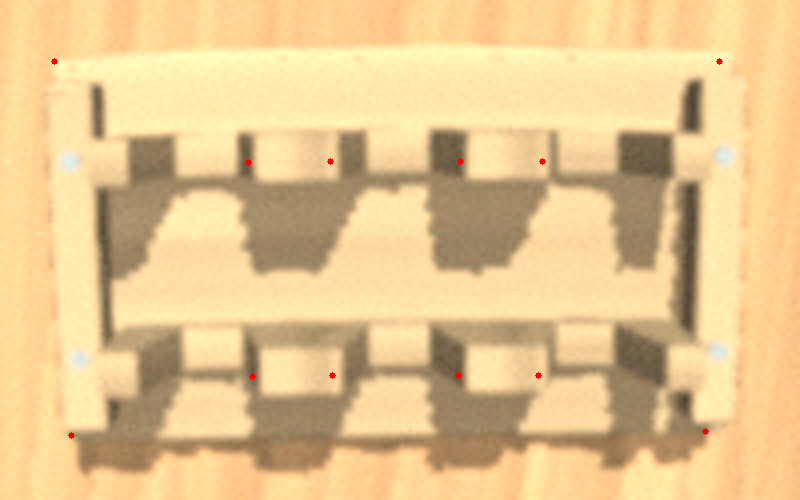

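The upper teeth centres are at crop (297,155) and (508,153), the lower ones at (302,370) and (507,368). The model sits about 7 px off, so I'll fit it.

Run:
```python
from h import *
v=np.load("w1.npy"); o=dict(tool_pos=v[:3],tcp_rot=v[3:])
px=np.array([[297,155],[508,153],[302,370],[507,368]])/4+[195,90]
W=pix2w("wrist",px,56,o)[:,:2]
from scipy.optimize import least_squares
P=[[73,28,56],[127,28,56],[73,-28,56],[127,-28,56]]
r=least_squares(lambda q:(rack_pts(q[:2],q[2],P)[:,:2]-W).ravel(),[434,248,.1]); print(W,r.x,r.fun.round(1))
print(rack_pts(r.x[:2],r.x[2],[[46,0,0],[100,0,0],[154,0,0]]))
go(500,-200,200,1.571+.068)
```

```text
[[505.8 285.5]
 [559.2 291.8]
 [512.3 229.8]
 [565.7 235.9]] [4.36419544e+02 2.49197486e+02 1.15783659e-01] [-0.1 -0.1  0.1 -0.1 -0.1  0.   0.1  0.2]
[[482.11155392 254.51164267   0.        ]
 [535.75       260.75         0.        ]
 [589.38844608 266.98835733   0.        ]]
t 2.02 at [528.4 224.8 199.6] rot [3.141e+00 1.000e-03 1.670e+00] dp [-16.8   -2.81  -0.  ] twist 0.35 dp in final yaw [-1.687e+01 -2.290e+00 -1.000e-02]
```

>>> arm_command(gripper=[36,36,36,36,36], dp=[[-1,-0.07,0],[-1,-0.07,0],[-1,-0.07,0],[-1,-0.07,0],[-1,-0.07,0]], twist=[0.35,0,0,0,0])

```text
time: 2.65
tool_pos: [526.9, 101.7, 199.5]
tcp_rot: [3.141, -0.0, 1.642]
contact_force: [-0.3, -0.7, -0.4]
grip_width: 36.3
finger_force: 0.0
```

>>> arm_command(gripper=[36,36,36,36,36], dp=[[-1,-0.05,0],[-1,-0.05,0],[-1,-0.05,0],[-1,-0.05,0],[-1,-0.05,0]], twist=[0,0,0,0,0])

```text
time: 3.28
tool_pos: [529.6, -23.4, 199.5]
tcp_rot: [3.141, -0.0, 1.642]
contact_force: [0.1, 0.2, -0.4]
grip_width: 36.0
finger_force: 0.0
```

>>> arm_command(gripper=[36,36,36,36,36], dp=[[-1,-0.05,0],[-1,-0.05,0],[-1,-0.05,0],[-1,-0.05,0],[-1,-0.05,0]], twist=[0,0,0,0,0])

```text
time: 3.9
tool_pos: [532.3, -148.5, 199.4]
tcp_rot: [3.141, -0.0, 1.642]
contact_force: [0.1, 0.4, -0.3]
grip_width: 35.7
finger_force: 0.0
```

>>> arm_command(gripper=[36,36,36,36,36], dp=[[-1,-0.05,0],[-1,-0.05,0],[-1,-0.05,0],[-1,-0.05,0],[0,0,0]], twist=[0,0,0,0,0])

```text
time: 4.53
tool_pos: [534.3, -249.8, 199.0]
tcp_rot: [-3.142, -0.0, 1.639]
contact_force: [-0.2, 0.2, -0.2]
grip_width: 35.9
finger_force: 0.0
```

Run:
```python
from h import *
o=get_obs(); im=capture("wrist")
cv2.imwrite("pics/w2.png",im[:,:,::-1]); np.save("w2.npy",[*o["tool_pos"],*o["tcp_rot"]]); print(o["tool_pos"],o["tcp_rot"])
c=im[60:260,150:430,::-1]
cv2.imwrite("pics/w2c.png",cv2.resize(c,(784,560),interpolation=cv2.INTER_CUBIC))
```

```text
[ 534.31021054 -249.84653974  199.01451329] [-3.14159199e+00 -3.12369470e-05  1.63916535e+00]
```

View pics/w2c.png

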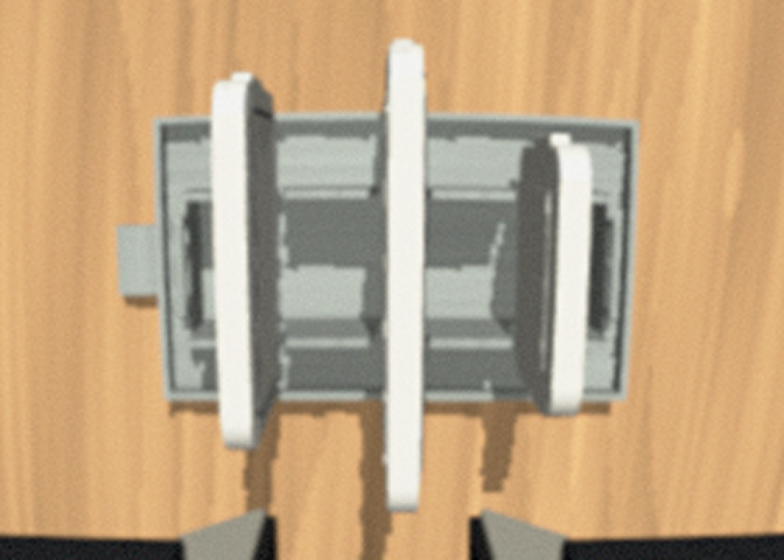

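Near to far, the lid top bands run from crop (231,85) to (239,445), from (407,45) to (403,507), and from (573,148) to (565,410). They are medium, large and small, as expected.

Run:
```python
from h import *
v=np.load("w2.npy"); o=dict(tool_pos=v[:3],tcp_rot=v[3:])
for n,p,z in [("b",[[231,85],[239,445]],110),("a",[[407,45],[403,507]],116),("c",[[573,148],[565,410]],104),("base",[[153,120],[637,120],[168,398],[622,398]],4)]:
    W=pix2w("wrist",np.array(p)/2.8+[150,60],z,o); d=W[0]-W[1]; print(n,W[:,:2].tolist(),"mid",W.mean(0).round(1),"len",np.hypot(*d[:2]).round(1),"th",np.arctan2(-d[0],d[1]).round(3))
```

```text
b [[484.1, -155.8], [491.5, -270.1]] mid [ 487.8 -213.   110. ] len 114.5 th 0.065
a [[536.3, -141.3], [546.0, -285.5]] mid [ 541.2 -213.4  116. ] len 144.5 th 0.067
c [[591.1, -167.3], [597.7, -252.7]] mid [ 594.4 -210.   104. ] len 85.7 th 0.077
base [[434.5, -164.2], [640.3, -148.9], [444.8, -286.2], [647.8, -272.2]] mid [ 541.8 -217.9    4. ] len 206.4 th 1.645
```

>>> arm_command(gripper=[36,36,36,36,36], dp=[[0.8,-0.9,0],[0.8,-0.86,0],[0,0,1],[0,0,0],[0,0,0]], twist=[0,0,0,0,0])

```text
time: 5.2
tool_pos: [488.2, -211.5, 174.9]
tcp_rot: [3.141, 0.0, 1.642]
contact_force: [-0.1, -0.1, 0.5]
grip_width: 35.9
finger_force: 0.0
```

Run:
```python
from h import *
go(487.8,-213,79,1.571+.067)
o=get_obs(); im=capture("wrist"); cv2.imwrite("pics/w3.png",cv2.resize(im[100:350,150:430,::-1],(672,600)))
```

```text
t 5.20 at [ 488.2 -211.5  174.9] rot [3.141 0.    1.642] dp [-0.06 -0.02  3.84] twist 0.04 dp in final yaw [-0.06 -0.02  3.84]
```

View pics/w3.png

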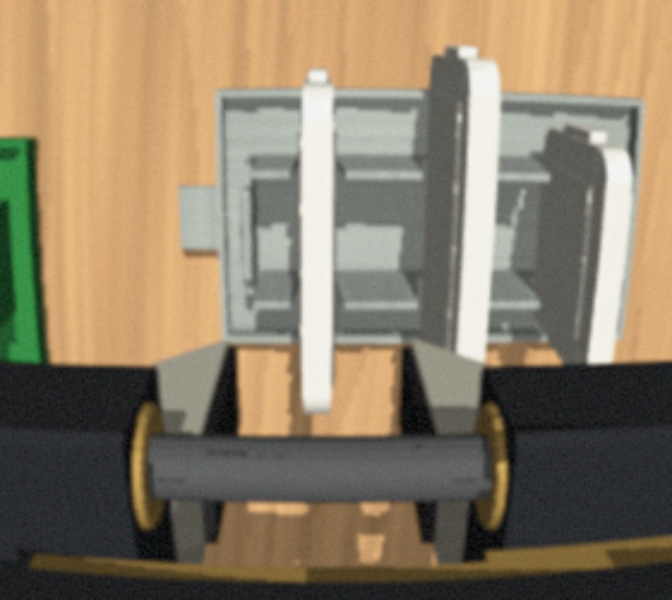

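The near lid (band at u≈316) is centred between the fingers (inner faces at 235 and 403). I'll descend and grip.

>>> arm_command(gripper=[36,36,36,36,36], dp=[[0,0,1],[0,0,1],[0,0,1],[-0.06,-0.03,0.84],[0,0,0]], twist=[0,0,0,0,0])

```text
time: 5.88
tool_pos: [486.6, -213.1, 77.5]
tcp_rot: [-3.14, -0.001, 1.641]
contact_force: [0.7, -0.4, 0.3]
grip_width: 36.2
finger_force: 0.0
```

>>> arm_command(gripper=[2,2,2,2,2], dp=[[0,0,0],[0,0,0],[0,0,0],[0,0,0],[0,0,0]], twist=[0,0,0,0,0])

```text
time: 6.5
tool_pos: [487.1, -213.3, 78.3]
tcp_rot: [3.141, 0.0, 1.641]
contact_force: [0.4, 0.0, 1.0]
grip_width: 2.0
finger_force: 0.0
```

Run:
```python
from h import *
im=capture("wrist"); s=capture("scene")
cv2.imwrite("pics/w4.png",np.hstack([cv2.resize(im[100:350,150:430,::-1],(448,400)),cv2.resize(s[150:290,110:233,::-1],(350,400))]))
print(get_obs())
```

```text
{'time': 6.6, 'joint_positions': array([-5.57004556e-01,  4.75594319e-01,  1.66559381e+00,  1.04370688e-04,
        1.00038459e+00, -6.27217020e-01]), 'dq': array([-3.79551306e-04,  1.94418268e-03,  1.64091304e-04, -2.73549317e-05,
       -2.90597036e-04,  6.93022532e-05]), 'tau': array([ 4.97900677e-03, -4.60784411e+01, -2.05629462e+01,  3.78035533e-02,
        7.88277830e-02,  9.01902672e-05]), 'tool_pos': array([ 487.04561403, -213.2832505 ,   78.23322525]), 'tcp_rot': array([ 3.14152496e+00, -5.94301134e-05,  1.64095244e+00]), 'contact_force': array([-0.34417591, -0.48319481,  0.29569837]), 'moment': array([-0.12232587,  0.07618505,  0.03739037]), 'finger_force': 0.0, 'grip_width': 2.147606931222616}
```

View pics/w4.png

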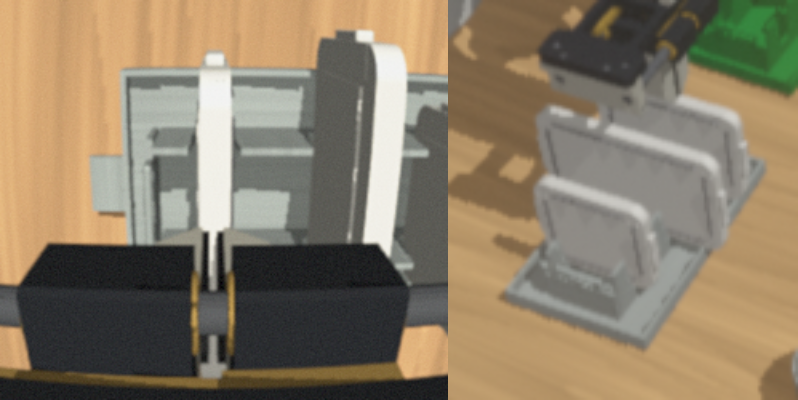

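Run:
```python
from h import *
o=get_obs(); X=[o["tool_pos"],o["tool_pos"]+[0,0,32],[484,-155.8,110],[491.5,-270,110],o["tool_pos"]+[6,0,0]]
p=w2pix("scene",X); print(p.round(1)); 
s=capture("scene")[165:245,130:250,::-1]
s=cv2.resize(s,None,fx=6,fy=6,interpolation=cv2.INTER_CUBIC)
for q in (p-[130,165])*6: cv2.circle(s,tuple(int(a) for a in q),3,(0,0,255),-1)
w=capture("wrist")[:,:,::-1]
q=w2pix("wrist",X[:4],o); print(q.round(1))
cv2.imwrite("pics/s5.png",s)
```

```text
[[187.9 193.6]
 [186.3 183. ]
 [209.6 190.5]
 [163.4 176.5]
 [186.4 195.2]]
[[284.3 237. ]
 [284.5 258.6]
 [286.8 150.4]
 [285.  340.6]]
```

View pics/s5.png

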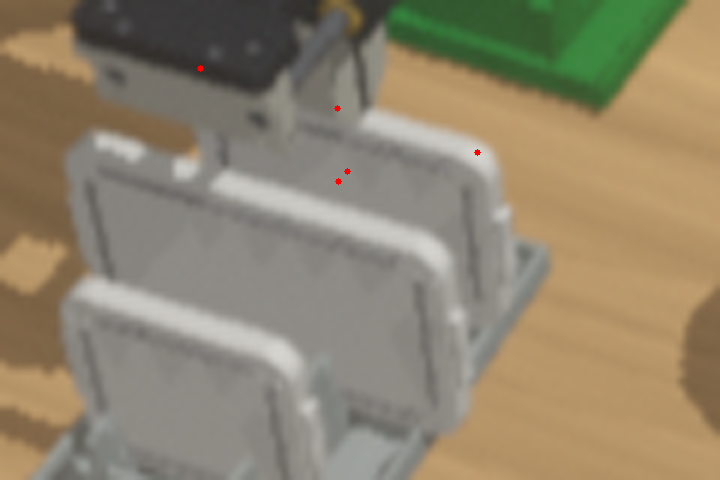

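The fingers closed to 2 mm without force. In both views the finger ends look level with the lid's top edge, about 30 mm above the reported TCP. I'll open, go 20 mm lower (still above the rack walls in either case) and try again.

>>> arm_command(gripper=[36,36,36,36,36], dp=[[0,0,0],[0,0,0],[0,0,0.2],[0,0,0.3],[0,0,0.3]], twist=[0,0,0,0,0])

```text
time: 7.32
tool_pos: [486.9, -213.1, 57.4]
tcp_rot: [-3.141, -0.0, 1.641]
contact_force: [-1.0, 0.6, 0.4]
grip_width: 36.2
finger_force: 0.0
```

>>> arm_command(gripper=[4,4,4,4,4], dp=[[0,0,0],[0,0,0],[0,0,0],[0,0,0],[0,0,0]], twist=[0,0,0,0,0])

```text
time: 7.95
tool_pos: [487.2, -213.4, 58.4]
tcp_rot: [3.141, 0.0, 1.641]
contact_force: [-0.1, -0.4, 0.8]
grip_width: 9.9
finger_force: 30.0
```

Gripped at 9.9 mm and 30 N. For this lid, TCP z = 58.4 puts its lower edge at 20 mm. I'll lift and carry it.

>>> arm_command(gripper=[4,4,4,4,4], dp=[[0,0,-0.5],[0,0,-1],[0,0,-1],[0,0,-1],[0.5,0,0]], twist=[0,0,0,0,0])

```text
time: 8.57
tool_pos: [487.4, -201.6, 148.0]
tcp_rot: [3.137, 0.003, 1.64]
contact_force: [0.4, 0.4, -0.8]
grip_width: 10.0
finger_force: 30.0
```

>>> arm_command(gripper=[4,4,4,4,4], dp=[[1,0,0],[1,0,0],[1,0,0],[1,0,0],[1,0,0]], twist=[0,0,0,0,0])

```text
time: 9.2
tool_pos: [476.4, -74.4, 144.9]
tcp_rot: [-3.14, -0.001, 1.641]
contact_force: [0.1, -0.6, -0.4]
grip_width: 9.9
finger_force: 30.0
```

>>> arm_command(gripper=[4,4,4,4,4], dp=[[1,0.1,0],[1,0.1,0],[1,0.1,0],[1,0.1,0],[1,0.1,0]], twist=[-0.1,-0.1,-0.1,-0.1,-0.1])

```text
time: 9.82
tool_pos: [477.8, 51.0, 144.9]
tcp_rot: [-3.14, -0.001, 1.685]
contact_force: [0.2, -0.5, -1.8]
grip_width: 9.7
finger_force: 30.0
```

>>> arm_command(gripper=[4,4,4,4,4], dp=[[1,0.1,0],[1,0.1,0],[1,0.1,0],[1,0.1,0],[1,0.1,0]], twist=[0,0,0,0,0])

```text
time: 10.45
tool_pos: [475.8, 176.3, 144.8]
tcp_rot: [-3.14, -0.0, 1.685]
contact_force: [0.2, 0.5, -0.7]
grip_width: 9.5
finger_force: 30.0
```

```bash
python3 -c "
from h import *
go(482.1,254.5,58.4,1.687)"
```

```text
t 10.45 at [475.8 176.3 144.8] rot [-3.14  -0.     1.685] dp [3.08 0.61 3.46] twist -0.02 dp in final yaw [3.08 0.61 3.46]
```

>>> arm_command(gripper=[4,4,4,4,4], dp=[[1,0.2,0],[1,0.2,0],[1,0.2,0],[0.08,0.01,0],[0,0,0]], twist=[0,0,0,0,0])

```text
time: 11.08
tool_pos: [482.7, 253.0, 145.1]
tcp_rot: [-3.14, 0.001, 1.685]
contact_force: [0.6, -0.2, -0.7]
grip_width: 10.0
finger_force: 30.0
```

```bash
python3 -c "
from h import *
go(482.1,254.5,58.4,1.687)"
```

```text
t 11.07 at [482.7 253.  145.1] rot [-3.140e+00  1.000e-03  1.685e+00] dp [ 0.06 -0.01  3.47] twist -0.02 dp in final yaw [ 0.06 -0.02  3.47]
```

Go down to the notch bottom, the last part slowly. Then release slightly and lift.

>>> arm_command(gripper=[4,4,4,4,4], dp=[[0,0,1],[0,0,1],[0,0,0.8],[0,0,0.4],[0,0,0.2]], twist=[0,0,0,0,0])

```text
time: 11.7
tool_pos: [483.5, 252.8, 60.5]
tcp_rot: [-3.141, 0.0, 1.684]
contact_force: [0.9, 0.1, -0.6]
grip_width: 9.7
finger_force: 30.0
```

>>> arm_command(gripper=[4,4,4,4,4], dp=[[0,0,0.06],[0,0,0],[0,0,0],[0,0,0],[0,0,0]], twist=[0,0,0,0,0])

```text
time: 12.32
tool_pos: [483.6, 253.4, 59.4]
tcp_rot: [3.141, -0.0, 1.685]
contact_force: [0.3, -0.1, -0.9]
grip_width: 9.7
finger_force: 30.0
```

>>> arm_command(gripper=[4,14,20,24,24], dp=[[0,0,0.04],[0,0,0],[0,0,0],[0,0,0],[0,0,0]], twist=[0,0,0,0,0])

```text
time: 12.95
tool_pos: [483.6, 253.3, 58.2]
tcp_rot: [3.142, -0.0, 1.685]
contact_force: [-0.4, 0.3, -0.5]
grip_width: 23.9
finger_force: 0.0
```

>>> arm_command(gripper=[24,24,24,36,36], dp=[[0,0,-0.5],[0,0,-1],[0,0,-1],[0,0,-1],[0,0,-1]], twist=[0,0,0,0,0])

```text
time: 13.58
tool_pos: [483.6, 253.3, 172.6]
tcp_rot: [3.141, -0.0, 1.685]
contact_force: [0.9, 0.4, -0.2]
grip_width: 35.3
finger_force: 0.0
```

>>> arm_command(gripper=[36,36,36,36,36], dp=[[-0.8,0.8,-0.4],[-0.8,0.8,0],[-0.8,0.5,0],[0,0,0],[0,0,0]], twist=[0,0,0,0,0])

```text
time: 14.2
tool_pos: [542.1, 200.1, 181.2]
tcp_rot: [3.141, -0.0, 1.685]
contact_force: [-1.0, -0.5, 0.2]
grip_width: 36.0
finger_force: 0.0
```

Run:
```python
from h import *
o=get_obs(); im=capture("wrist"); print(o["tool_pos"])
c=im[60:260,150:430,::-1]; np.save("w6.npy",[*o["tool_pos"],*o["tcp_rot"]])
cv2.imwrite("pics/w6.png",cv2.resize(c,(784,560),interpolation=cv2.INTER_CUBIC))
go(541.2,-213,160,1.571+.067)
```

```text
[542.09656175 200.08962459 181.15997699]
t 14.25 at [542.  200.3 181.1] rot [ 3.141 -0.     1.685] dp [-16.42  -1.92   0.84] twist 0.54 dp in final yaw [-16.49  -1.14   0.85]
```

View pics/w6.png

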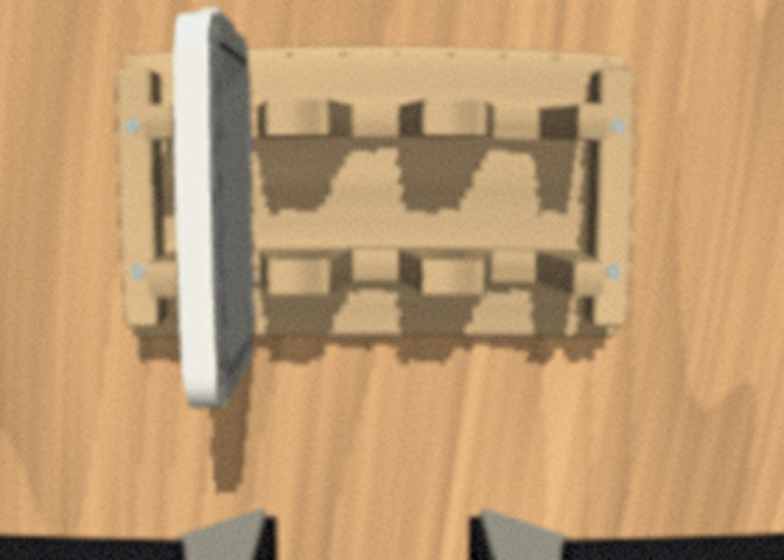

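Lid b stands upright and roughly centred in the near notch; its top band runs (195,20)–(202,395). Next is the large middle lid.

>>> arm_command(gripper=[36,36,36,36,36], dp=[[-1,-0.1,0],[-1,-0.1,0],[-1,-0.1,0],[-1,-0.1,0],[-1,-0.1,0]], twist=[0.1,0.1,0.1,0.1,0.1])

```text
time: 14.88
tool_pos: [541.7, 74.2, 181.0]
tcp_rot: [3.141, -0.0, 1.642]
contact_force: [0.9, 0.6, 0.2]
grip_width: 36.1
finger_force: 0.0
```

>>> arm_command(gripper=[36,36,36,36,36], dp=[[-1,-0.07,0],[-1,-0.07,0],[-1,-0.07,0],[-1,-0.07,0],[-1,-0.07,0]], twist=[0,0,0,0,0])

```text
time: 15.5
tool_pos: [541.9, -51.0, 181.0]
tcp_rot: [3.141, -0.0, 1.642]
contact_force: [-0.2, 0.8, -0.7]
grip_width: 35.8
finger_force: 0.0
```

>>> arm_command(gripper=[36,36,36,36,36], dp=[[-1,-0.07,0],[-1,-0.07,0],[-1,-0.07,0],[-1,-0.07,0],[-1,-0.07,0]], twist=[0,0,0,0,0])

```text
time: 16.12
tool_pos: [542.2, -176.3, 181.0]
tcp_rot: [3.141, -0.0, 1.642]
contact_force: [-0.8, -0.0, 0.3]
grip_width: 36.3
finger_force: 0.0
```

Run:
```python
from h import *
v=np.load("w6.npy"); o=dict(tool_pos=v[:3],tcp_rot=v[3:])
W=pix2w("wrist",np.array([[195,20],[202,395]])/2.8+[150,60],110,o); print(W,W.mean(0))
go(541.2,-213,64.4,1.571+.067)
```

```text
[[478.  308.9 110. ]
 [489.9 198.5 110. ]] [483.95 253.7  110.  ]
t 16.12 at [ 542.2 -176.3  181. ] rot [ 3.141 -0.     1.642] dp [-1.46 -0.15  4.66] twist 0.05 dp in final yaw [-1.46 -0.14  4.67]
```

>>> arm_command(gripper=[36,36,36,36,36], dp=[[-0.75,-0.08,0],[-0.71,-0.07,0],[0,0,0.8],[0,0,0.9],[0,0,0]], twist=[0,0,0,0,0])

```text
time: 16.75
tool_pos: [540.0, -212.6, 136.7]
tcp_rot: [-3.139, -0.002, 1.641]
contact_force: [-0.2, -0.3, -0.6]
grip_width: 36.0
finger_force: 0.0
```

```bash
python3 -c "
from h import *
go(541.2,-213,64.4,1.571+.067)"
```

```text
t 16.75 at [ 540.  -212.6  136.7] rot [-3.139e+00 -2.000e-03  1.641e+00] dp [-0.03  0.06  2.89] twist 0.04 dp in final yaw [-0.02  0.05  2.89]
```

>>> arm_command(gripper=[36,36,36,36,36], dp=[[0,0.04,0.9],[0,0,1],[0,0,0.7],[0,0,0.3],[0,0,0]], twist=[0,0,0,0,0])

```text
time: 17.38
tool_pos: [542.3, -213.2, 66.2]
tcp_rot: [3.141, 0.0, 1.641]
contact_force: [-0.4, 0.3, 0.8]
grip_width: 36.3
finger_force: 0.0
```

>>> arm_command(gripper=[4,4,4,4,4], dp=[[0,0,0],[0,0,0],[0,0,0],[0,0,0],[0,0,0]], twist=[0,0,0,0,0])

```text
time: 18.0
tool_pos: [542.2, -213.3, 66.1]
tcp_rot: [3.141, 0.0, 1.641]
contact_force: [-0.3, 0.1, 3.3]
grip_width: 10.0
finger_force: 30.0
```

>>> arm_command(gripper=[4,4,4,4,4], dp=[[0,0,-0.5],[0,0,-1],[0,0,-1],[0,0,-1],[0.5,0,0]], twist=[0,0,0,0,0])

```text
time: 18.62
tool_pos: [542.2, -201.4, 155.3]
tcp_rot: [3.138, 0.002, 1.64]
contact_force: [-0.3, -0.1, -1.5]
grip_width: 9.8
finger_force: 30.0
```

>>> arm_command(gripper=[4,4,4,4,4], dp=[[1,0,0],[1,0,0],[1,0,0],[1,0,0],[1,0,0]], twist=[0,0,0,0,0])

```text
time: 19.25
tool_pos: [531.3, -74.1, 152.0]
tcp_rot: [-3.14, -0.001, 1.641]
contact_force: [0.4, -0.5, -1.2]
grip_width: 9.7
finger_force: 30.0
```

>>> arm_command(gripper=[4,4,4,4,4], dp=[[1,0.1,0],[1,0.1,0],[1,0.1,0],[1,0.1,0],[1,0.1,0]], twist=[-0.1,-0.1,-0.1,-0.1,-0.1])

```text
time: 19.88
tool_pos: [532.6, 51.2, 152.0]
tcp_rot: [-3.139, -0.001, 1.685]
contact_force: [-0.2, -0.4, -0.6]
grip_width: 9.6
finger_force: 30.0
```

>>> arm_command(gripper=[4,4,4,4,4], dp=[[1,0.1,0],[1,0.1,0],[1,0.1,0],[1,0.1,0],[1,0.1,0]], twist=[0,0,0,0,0])

```text
time: 20.5
tool_pos: [530.7, 176.6, 151.9]
tcp_rot: [-3.139, -0.0, 1.685]
contact_force: [-0.4, -1.1, 0.2]
grip_width: 9.9
finger_force: 30.0
```

```bash
python3 -c "
from h import *
go(535.8,260.7,66,1.687)"
```

```text
t 20.50 at [530.7 176.6 151.9] rot [-3.139 -0.     1.685] dp [3.32 0.59 3.44] twist -0.02 dp in final yaw [3.32 0.59 3.44]
```

>>> arm_command(gripper=[4,4,4,4,4], dp=[[1,0.2,0],[1,0.2,0],[1,0.2,0],[0.34,0,0],[0,0,0]], twist=[0,0,0,0,0])

```text
time: 21.12
tool_pos: [536.6, 260.1, 152.4]
tcp_rot: [-3.14, 0.0, 1.686]
contact_force: [1.2, -0.8, -0.9]
grip_width: 9.8
finger_force: 30.0
```

```bash
python3 -c "
from h import *
go(535.8,260.7,66,1.687)"
```

```text
t 21.12 at [536.6 260.1 152.4] rot [-3.14   0.     1.686] dp [ 0.03 -0.02  3.46] twist -0.01 dp in final yaw [ 0.03 -0.03  3.46]
```

>>> arm_command(gripper=[4,4,4,4,4], dp=[[0,-0.04,1],[0,0,1],[0,0,0.8],[0,0,0.4],[0,0,0.2]], twist=[0,0,0,0,0])

```text
time: 21.75
tool_pos: [536.5, 259.2, 68.0]
tcp_rot: [-3.141, 0.0, 1.684]
contact_force: [0.4, -0.0, -0.9]
grip_width: 9.8
finger_force: 30.0
```

>>> arm_command(gripper=[4,4,4,4,4], dp=[[0,0,0.06],[0,0,0],[0,0,0],[0,0,0],[0,0,0]], twist=[0,0,0,0,0])

```text
time: 22.38
tool_pos: [536.6, 259.8, 66.9]
tcp_rot: [3.141, -0.0, 1.685]
contact_force: [0.1, 0.3, -1.0]
grip_width: 9.8
finger_force: 30.0
```

>>> arm_command(gripper=[4,14,20,22,22], dp=[[0,0,0.04],[0,0,0],[0,0,0],[0,0,0],[0,0,0]], twist=[0,0,0,0,0])

```text
time: 23.0
tool_pos: [536.5, 259.8, 65.7]
tcp_rot: [-3.141, -0.0, 1.685]
contact_force: [0.4, -0.3, 0.2]
grip_width: 21.9
finger_force: 0.0
```

>>> arm_command(gripper=[22,22,22,36,36], dp=[[0,0,-0.5],[0,0,-1],[0,0,-1],[0,0,-1],[0,0,-1]], twist=[0,0,0,0,0])

```text
time: 23.62
tool_pos: [536.6, 259.8, 180.1]
tcp_rot: [3.14, -0.0, 1.685]
contact_force: [-0.1, 0.1, 0.3]
grip_width: 34.7
finger_force: 0.0
```

>>> arm_command(gripper=[36,36,36,36,36], dp=[[-0.8,0.8,0],[-0.8,0.8,0],[-0.8,0.5,0],[0,0,0],[0,0,0]], twist=[0.2,0.2,0.1,0,0])

```text
time: 24.25
tool_pos: [594.0, 205.5, 178.3]
tcp_rot: [-3.141, -0.0, 1.641]
contact_force: [-0.6, -0.3, 0.9]
grip_width: 35.8
finger_force: 0.0
```

Run:
```python
from h import *
o=get_obs(); im=capture("wrist"); print(o["tool_pos"])
c=im[60:260,150:430,::-1]; np.save("w7.npy",[*o["tool_pos"],*o["tcp_rot"]])
cv2.imwrite("pics/w7.png",cv2.resize(c,(784,560),interpolation=cv2.INTER_CUBIC))
go(594.4,-210,54,1.571+.07)
```

```text
[593.995989   205.52942674 178.30839835]
t 24.30 at [593.9 205.8 178.4] rot [-3.141 -0.     1.642] dp [-16.59  -1.15   4.97] twist 0.01 dp in final yaw [-16.59  -1.15   4.97]
```

View pics/w7.png

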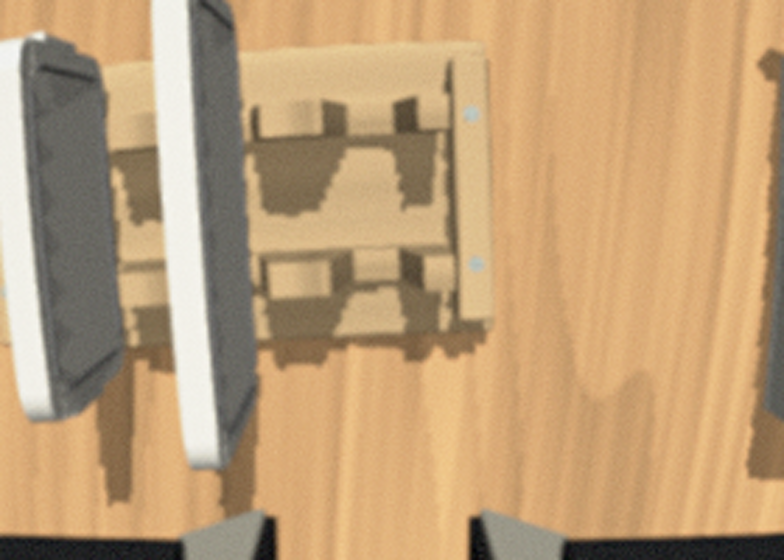

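Lid b (band at left, u≈20) and lid a (u≈185) both stand upright in their notches. Next is lid c.

>>> arm_command(gripper=[36,36,36,36,36], dp=[[-1,-0.07,0],[-1,-0.07,0],[-1,-0.07,0],[-1,-0.07,0],[-1,-0.07,0]], twist=[0,0,0,0,0])

```text
time: 24.92
tool_pos: [594.1, 80.2, 178.5]
tcp_rot: [3.141, -0.0, 1.642]
contact_force: [0.0, 0.3, 0.2]
grip_width: 36.0
finger_force: 0.0
```

>>> arm_command(gripper=[36,36,36,36,36], dp=[[-1,-0.07,0],[-1,-0.07,0],[-1,-0.07,0],[-1,-0.07,0],[-1,-0.07,0]], twist=[0,0,0,0,0])

```text
time: 25.55
tool_pos: [594.3, -45.1, 178.5]
tcp_rot: [3.141, -0.0, 1.642]
contact_force: [-0.3, 0.5, -0.0]
grip_width: 35.6
finger_force: 0.0
```

>>> arm_command(gripper=[36,36,36,36,36], dp=[[-1,-0.07,0],[-1,-0.07,0],[-1,-0.07,0],[-1,-0.07,0],[-1,-0.07,0]], twist=[0,0,0,0,0])

```text
time: 26.18
tool_pos: [594.6, -170.3, 178.4]
tcp_rot: [3.141, -0.0, 1.642]
contact_force: [-0.5, -0.6, -0.1]
grip_width: 36.2
finger_force: 0.0
```

>>> arm_command(gripper=[36,36,36,36,36], dp=[[-0.8,-0.05,0],[-0.8,-0.05,0],[0,0,0.8],[0,0,0.8],[0,0,0]], twist=[0,0,0,0,0])

```text
time: 26.8
tool_pos: [594.0, -210.4, 136.7]
tcp_rot: [-3.139, -0.002, 1.641]
contact_force: [0.1, 0.2, 0.1]
grip_width: 36.3
finger_force: 0.0
```

Run:
```python
from h import *
go(594.4,-210,54,1.571+.07)
o=get_obs(); im=capture("wrist")
g=im.copy()
W=[[591.1,-167.3,104],[597.7,-252.7,104]]; print(w2pix("wrist",W,o).round(1))
cv2.imwrite("pics/w8.png",cv2.resize(im[100:350,150:430,::-1],(672,600)))
```

```text
t 26.80 at [ 594.  -210.4  136.7] rot [-3.139e+00 -2.000e-03  1.641e+00] dp [0.01 0.03 3.31] twist 0.0 dp in final yaw [0.01 0.02 3.31]
[[284.4 161.2]
 [285.  272.9]]
```

View pics/w8.png

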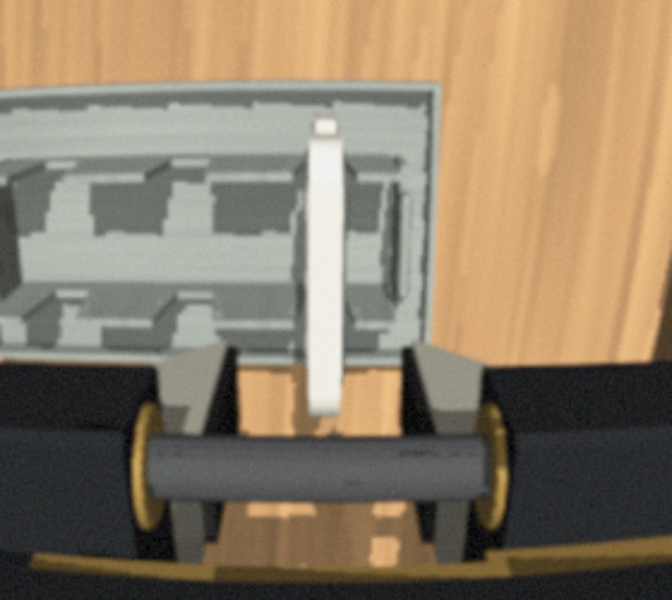

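Lid c (band at u≈325) is centred between the fingers (235 to 403), so I'll descend.

>>> arm_command(gripper=[36,36,36,36,36], dp=[[0,0.04,1],[0,0,1],[0,0,0.9],[0,0,0.4],[0,0,0]], twist=[0,0,0,0,0])

```text
time: 27.48
tool_pos: [596.2, -210.7, 56.0]
tcp_rot: [3.141, -0.0, 1.641]
contact_force: [0.3, 1.0, -0.2]
grip_width: 35.7
finger_force: 0.0
```

>>> arm_command(gripper=[4,4,4,4,4], dp=[[0,0,0],[0,0,0],[0,0,0],[0,0,0],[0,0,0]], twist=[0,0,0,0,0])

```text
time: 28.1
tool_pos: [596.2, -210.8, 56.2]
tcp_rot: [3.141, 0.0, 1.641]
contact_force: [-0.2, 0.9, 4.0]
grip_width: 9.4
finger_force: 30.0
```

>>> arm_command(gripper=[4,4,4,4,4], dp=[[0,0,-0.5],[0,0,-1],[0,0,-1],[0,0,-1],[0.5,0,0]], twist=[0,0,0,0,0])

```text
time: 28.72
tool_pos: [596.2, -198.9, 145.6]
tcp_rot: [3.137, 0.002, 1.64]
contact_force: [0.2, -0.8, -1.5]
grip_width: 9.7
finger_force: 30.0
```

>>> arm_command(gripper=[4,4,4,4,4], dp=[[1,0,0],[1,0,0],[1,0,0],[1,0,0],[1,0,0]], twist=[0,0,0,0,0])

```text
time: 29.35
tool_pos: [585.4, -70.7, 142.4]
tcp_rot: [-3.14, -0.001, 1.642]
contact_force: [-0.1, 0.2, -0.0]
grip_width: 9.8
finger_force: 30.0
```

>>> arm_command(gripper=[4,4,4,4,4], dp=[[1,0.1,0],[1,0.1,0],[1,0.1,0],[1,0.1,0],[1,0.1,0]], twist=[-0.1,-0.1,-0.1,-0.1,-0.1])

```text
time: 29.98
tool_pos: [586.5, 54.8, 142.4]
tcp_rot: [-3.14, -0.001, 1.686]
contact_force: [-0.3, -0.0, -0.4]
grip_width: 9.6
finger_force: 30.0
```

>>> arm_command(gripper=[4,4,4,4,4], dp=[[1,0.1,0],[1,0.1,0],[1,0.1,0],[1,0.1,0],[1,0.1,0]], twist=[0,0,0,0,0])

```text
time: 30.6
tool_pos: [584.4, 180.1, 142.3]
tcp_rot: [-3.14, -0.0, 1.686]
contact_force: [-0.3, -0.2, 0.2]
grip_width: 9.7
finger_force: 30.0
```

```bash
python3 -c "
from h import *
go(589.8,266.7,56,1.687)"
```

```text
t 30.60 at [584.4 180.1 142.3] rot [-3.14  -0.     1.686] dp [3.41 0.62 3.45] twist -0.01 dp in final yaw [3.41 0.62 3.45]
```

>>> arm_command(gripper=[4,4,4,4,4], dp=[[1,0.2,0],[1,0.2,0],[1,0.2,0],[0.43,0,0],[0,0,0]], twist=[0,0,0,0,0])

```text
time: 31.22
tool_pos: [590.1, 265.6, 142.6]
tcp_rot: [-3.14, 0.0, 1.687]
contact_force: [0.3, 0.0, 0.9]
grip_width: 9.9
finger_force: 30.0
```

```bash
python3 -c "
from h import *
go(589.8,266.7,56,1.687)"
```

```text
t 31.23 at [590.1 265.6 142.6] rot [-3.14   0.     1.687] dp [ 0.05 -0.    3.47] twist -0.01 dp in final yaw [ 0.05 -0.    3.47]
```

>>> arm_command(gripper=[4,4,4,4,4], dp=[[0,0,1],[0,0,1],[0,0,0.8],[0,0,0.4],[0,0,0.2]], twist=[0,0,0,0,0])

```text
time: 31.85
tool_pos: [591.2, 264.1, 58.1]
tcp_rot: [-3.141, 0.0, 1.684]
contact_force: [0.5, 0.3, -0.5]
grip_width: 9.7
finger_force: 30.0
```

>>> arm_command(gripper=[4,4,4,4,4], dp=[[0,0,0.06],[0,0,0.02],[0,0,0],[0,0,0],[0,0,0]], twist=[0,0,0,0,0])

```text
time: 32.48
tool_pos: [591.3, 264.6, 56.4]
tcp_rot: [3.141, -0.0, 1.685]
contact_force: [-0.2, 0.2, -0.7]
grip_width: 9.8
finger_force: 30.0
```

>>> arm_command(gripper=[4,14,20,22,22], dp=[[0,0,0.02],[0,0,0],[0,0,0],[0,0,0],[0,0,0]], twist=[0,0,0,0,0])

```text
time: 33.1
tool_pos: [591.2, 264.6, 55.6]
tcp_rot: [-3.141, -0.0, 1.685]
contact_force: [-0.7, -0.3, -0.1]
grip_width: 21.8
finger_force: 0.0
```

>>> arm_command(gripper=[22,22,22,22,22], dp=[[0,0,-0.5],[0,0,-1],[0,0,-1],[0,0,-1],[0,0,-1]], twist=[0,0,0,0,0])

```text
time: 33.72
tool_pos: [591.3, 264.6, 170.2]
tcp_rot: [3.14, -0.0, 1.685]
contact_force: [-0.1, -0.0, -0.2]
grip_width: 21.7
finger_force: 0.0
```

>>> arm_command(gripper=[22,22,22,22,22], dp=[[-0.8,-0.8,-0.8],[-0.8,-0.8,0],[-0.8,-0.6,0],[0,0,0],[0,0,0]], twist=[0,0,0,0,0])

```text
time: 34.35
tool_pos: [544.0, 199.2, 189.0]
tcp_rot: [3.14, -0.001, 1.684]
contact_force: [0.2, -0.4, 0.5]
grip_width: 22.3
finger_force: 0.0
```

Run:
```python
from h import *
o=get_obs(); im=capture("wrist"); t=capture("top"); print(o["time"],o["tool_pos"])
c=im[40:240,150:430,::-1]; np.save("w9.npy",[*o["tool_pos"],*o["tcp_rot"]])
cv2.imwrite("pics/w9.png",cv2.resize(c,(784,560),interpolation=cv2.INTER_CUBIC))
cv2.imwrite("pics/top9.png",t[:,:,::-1])
```

```text
34.35 [543.9907432  199.2074842  188.96822336]
```

View pics/w9.png

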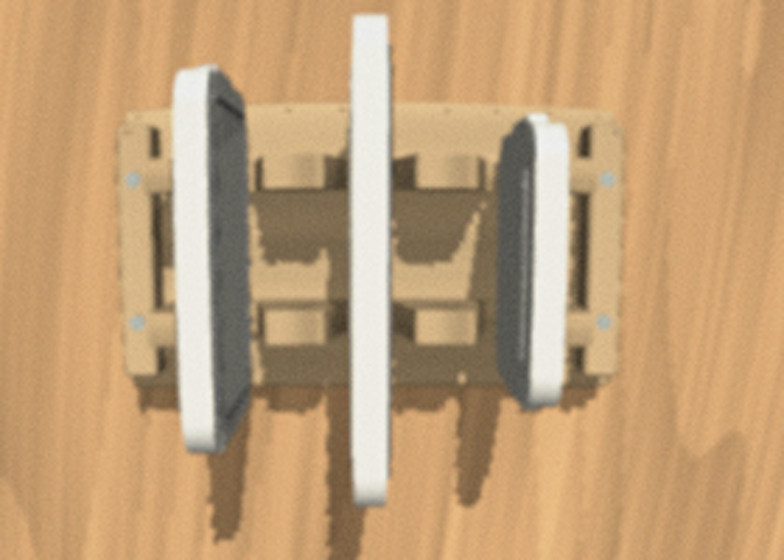

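View pics/top9.png

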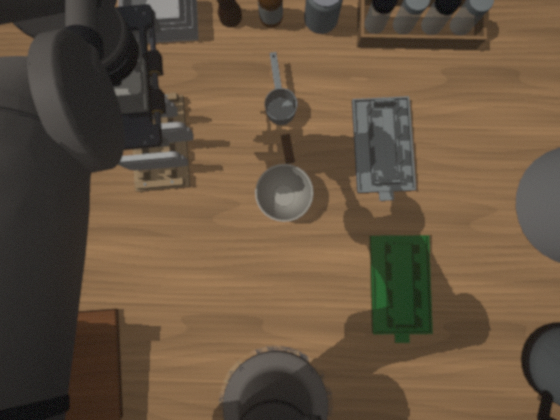

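The wrist view shows all three lids upright in the pine notches: b at u≈195, a at u≈370, c at u≈547. The top view shows the bowl (285,193), cup (281,105) and rest (288,149) unmoved. I'll do a quick numeric check in the rack frame, then hand in.

Run:
```python
from h import *
v=np.load("w9.npy"); o=dict(tool_pos=v[:3],tcp_rot=v[3:])
c,s=np.cos(.116),np.sin(.116); ok=True
for n,p,z,x in [("b",[[194,70],[200,448]],110,46),("a",[[371,17],[370,503]],116,100),("c",[[551,122],[546,403]],104,154)]:
    d=pix2w("wrist",np.array(p)/2.8+[150,40],z,o).mean(0)[:2]-[436.4,249.2]; r=np.array([c*d[0]+s*d[1],-s*d[0]+c*d[1]]); print(n,r.round(1))
    ok&=abs(r[0]-x)<12 and abs(r[1])<20
if ok: print(close_job())
```

```text
b [47.7 -1. ]
a [99.9 -2.4]
c [154.6  -2.4]
the job is handed in; nothing more can be done
None
```

All three lids now stand in the pine rack in their original order, each within about 3 mm of its notch centre in the last camera check. The bowl, measuring cup and chopstick rest were left unmoved, and the job was handed in at about 34 s; no verdict came back.

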